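# Slide the matching divider comb into the test-cassette rack

## Robot

A 6-joint arm with a two-finger parallel gripper is mounted at the origin on the work surface; the furniture and walls round the work are solid. World frame = base frame: x ahead of the robot, y to its left, z up, the work surface at z = 0. Lengths are in m, angles in rad, forces in N, time in s.
With the tool pointing down it reaches from about 0.3 to 0.875 m from the base axis. Payload 6.4 kg.
Tool frame: the origin (TCP) lies midway between the tips of the shut fingers; the grasp point (between the pads) lies 19 mm behind it; z points along the fingers, y is the direction in which the jaws open and shut (so a half turn about z gives the same grasp; the last joint's range is limited). The gripper opens to 85 mm and grips with 20 to 120 N. Pads are 22 mm wide; open, the fingers measure 114 mm over their backs; the gripper's body (76 mm by 85 mm) begins 54 mm behind the grasp point. The pads swing forward as they close: fully open they stand 13 mm farther back than shut.
Start: joints at [0.961, 0.181, 1.607, -0, 1.354, -0.206], TCP at [0.226, 0.529, 0.231] pointing down, gripper open.
Joint ranges: [-2.99, 2.99], [-0.89, 2.07], [0.3, 2.58], [-1.14, 4.28], [0, 2.63], [-3.12, 3.12]. Speed limits (rad/s): [2.57, 2.57, 3.01, 3.14, 3.14, 3.14].

## Interface

Orientations are given as a unit quaternion [w, x, y, z].
In Python, from bench import ctrl gives the robot as it stands. The module is installed in compiled form; this text tells all that it offers.
- The arm moves only by the tool arm_command, never from a script. Its argument "plan" is one flat list of numbers, 4 for each row, row after row: the shift along the tool's x, y, z in mm, then the turn about the tool's z in rad. A call has 1 to 20 rows; each row shifts and turns the commanded pose from where the row before left it, along the tool's axes as they then stand; what a row does not reach is not made up. A row lasts 1/10 s, in which the tool goes at most 50 mm and 8.59 degrees, less where a joint would pass 70% of its speed; a pose out of reach is approached as far as the arm can. A call is refused whole if a number of a shift passes 50 or a number of a turn 0.15, either way. A call with a gripper value outside its range is refused whole. "grip" is the opening, from 0 (shut) to 1 (fully open), set as the call begins (left out, the last holds). The fingers move at their own pace and stop on an object; the grip force is fixed at half the most. Time passes only in rows, so rows that do not move let the fingers close. It gives the time, the measured TCP pose, the force and the opening at its end, in the units of the state.
- ctrl.get_obs(): the state, without advancing time (a new reading comes with each control period).
- ctrl.camera(name): name is "side" or "top" or "wrist"; returns a dict with "color" (400x640x3 uint8, red, green, blue), "camera_matrix" (3x3 intrinsics, pixels), "k1" (the pictures are not rectified: a ray, as slopes to the right and down, at radius r is drawn at 1 + k1 r^2 times it, then the intrinsics apply), "eye" and "attitude" of the camera in the world; the wrist camera has in their place "T_tool_cam" (4x4, takes a point from camera to tool coordinates, whose origin is the TCP and whose axes are the flange's). Camera axes: x right, y up, looking along -z (the intrinsics and any distortion apply to the point x, -y, -z); pixel columns grow to the right and rows downward; lengths in m; the calibration is good to about 2 mm. A picture is of the moment at which its call begins: read the wrist's pose just before it. There is no depth.
- ctrl.hand_in(): hands the job in, once; it reports no verdict.
The state is a dict: "time_s": time; "q": joint angles; "dq": joint speeds; "joint_efforts": joint torques, N m; "eef_pos": TCP position; "eef_rot": TCP orientation; "wrist_force": force on the tool from outside, world axes, zero at the start; "torque": the same for the moment, N m; "opening": opening from 0.0 (shut) to 1.0 (fully open).
Only numpy, scipy, OpenCV 4.12 (cv2) and the standard library are available. Lean on these libraries where they do the work, as an engineer would, in place of code of your own. Each camera call takes 0.05 s, during which the arm holds its last target. There are 200 camera calls.

## Task

The grey rack has three wide lanes between its four upright fins; make six narrow cassette slots of them. Choose the white divider comb whose fins match the lanes (one fin for each lane), bring it over the rack and lower it from above so that its fins slide down between the rack's fins until they stand on the rack's plate, upright, in line with the lanes and centred on the rack, and let go. Leave the other comb standing where it is.

Things in the scene. Friction and masses are not known exactly. Their poses are not given: they have to be found in the camera images.
- rack: Fixed grey rack, lanes open above and at both ends. Origin: centre of its underside, on the table; z up. Plate 92 (x) by 112 (y) mm, 6 thick; on it four upright fins along x, 84 long, 4 thick, tops 44 mm above the table, at y = -45, -15, 15, 45 mm: three lanes 26 mm wide, centred at y = -30, 0, 30.
- comb_three: White divider comb, three downward fins at y = -30, 0, 30 mm, each 4 thick, 60 long (x), 42 tall. On top a bar along y (14 x 100 mm, z 42 to 50) and mid-bar a grip, 14 wide (x), 40 long (y), z 50 to 80, to pinch from above. Origin: centre of underside. ~90 g, loose, stands on its fins; same turned half round. Fits the rack: home, its origin is 6 mm above the rack's, with 11 mm play to each side.
- comb_five: White divider comb, five downward fins at y = -36, -18, 0, 18, 36 mm, each 4 thick, 60 long (x), 42 tall. On top a bar along y (14 x 100 mm, z 42 to 50) and mid-bar a grip, 14 wide (x), 40 long (y), z 50 to 80, to pinch from above. Origin: centre of underside. ~90 g, loose, stands on its fins; same turned half round. Does not fit the rack.
Things that resemble listed ones, but are neither listed nor needed, are in the scene too. Leave any green look-alike of the comb_three alone.

How it is judged:
By the outcome, as a careful person would: the job done as asked, in the order asked, and still so for the second after the job is handed in, with the robot touching nothing.
It also fails if it takes over 38 s, if anything falls off the work surface, if the arm or the gripper's body presses on something with over 40 N, if the wrist force passes 120 N, or if a joint passes its speed limit or range.

## Working session

There is one attempt and no reset: what is moved stays moved. The work goes in short steps, Python scripts to look and compute and a tool call to move; the robot and the scene stay as the last step left them, time stands still between calls to the robot, and variables do not carry over. Pictures are saved under pics/ and viewed, about 8 in all and at most 12, crops included, and the job is handed in when it is done.

Besides the shell and the picture viewer there is one more tool, called as name(argument=value, ...) on one line, values as JSON. arm_command: Moves the arm, as the interface text tells. Its arguments: {"type":"object","properties":{"plan":{"type":"array","items":{"type":"number"}},"grip":{"type":"number"}},"required":["plan"]}

```bash
mkdir -p pics
cat > h.py <<'E'
import numpy as np, cv2
from bench import ctrl
from scipy.spatial.transform import Rotation as R
def rot(q): return R.from_quat([q[1],q[2],q[3],q[0]]).as_matrix()
def snap(name):
    o=ctrl.get_obs(); c=ctrl.camera(name)
    if name=="wrist":
        T=np.eye(4);T[:3,:3]=rot(o["eef_rot"]);T[:3,3]=o["eef_pos"];T=T@np.array(c["T_tool_cam"])
        c["Rw"]=T[:3,:3];c["e"]=T[:3,3]
    else:
        a=np.array(c["attitude"]);c["Rw"]=a if a.shape==(3,3) else rot(a);c["e"]=np.array(c["eye"])
    return c
def ray(c,u,v):
    K=np.array(c["camera_matrix"]);k=c["k1"]
    p=np.array([(u-K[0,2])/K[0,0],(v-K[1,2])/K[1,1]]);s=p.copy()
    for _ in range(20): s=p/(1+k*(s@s))
    return c["Rw"]@np.array([s[0],-s[1],-1.])
def onz(c,u,v,z):
    d=ray(c,u,v);return c["e"]+d*(z-c["e"][2])/d[2]
def proj(c,P):
    K=np.array(c["camera_matrix"]);x=c["Rw"].T@(np.array(P)-c["e"]);s=np.array([x[0],-x[1]])/-x[2];s=s*(1+c["k1"]*(s@s))
    return K[0,0]*s[0]+K[0,2],K[1,1]*s[1]+K[1,2]
def save(c,f,crop=None,k=1):
    im=c["color"][:,:,::-1]
    if crop: x0,y0,x1,y1=crop; im=im[y0:y1,x0:x1]
    cv2.imwrite(f,cv2.resize(im,None,fx=k,fy=k,interpolation=cv2.INTER_CUBIC))
E
python3 - <<'E'
from h import *
for n in("top","side"):
    c=snap(n);save(c,f"pics/{n}0.png");np.save(f"{n}0.npy",c,allow_pickle=True);print(n,c["e"],c["attitude"],c["k1"],c["camera_matrix"])
print(ctrl.get_obs())
E
```

```text
top [ 0.29422012 -0.12528696  0.91993517] [ 0.7061274   0.07817433 -0.07331101 -0.69992739] -0.0743090641092197 [[391.78435683   0.         324.71195181]
 [  0.         391.78435683 199.01602583]
 [  0.           0.           1.        ]]
side [0.46295075 0.67218891 0.41846513] [-0.02501459 -0.01298746  0.52724246  0.8492473 ] 0.017541339712585063 [[413.21907769   0.         318.02746205]
 [  0.         413.21907769 205.30635877]
 [  0.           0.           1.        ]]
{'time_s': 0.1, 'q': array([ 9.60700382e-01,  1.81438382e-01,  1.60788452e+00,  2.75033197e-05,
        1.35384659e+00, -2.06312961e-01]), 'dq': array([-4.33923441e-04, -3.72469855e-03, -2.73230605e-03, -3.83610982e-05,
        6.72533822e-04, -8.01611632e-04]), 'joint_efforts': array([ 5.51018784e-04, -4.45875657e+01, -3.52238095e+01, -2.38974144e-04,
        4.17482472e-03, -1.73093906e-05]), 'eef_pos': array([0.22561044, 0.52835218, 0.23050157]), 'eef_rot': array([-3.25296164e-04,  2.00525610e-01,  9.79688143e-01, -7.18308797e-04]), 'wrist_force': array([ 0.40810856,  0.01606096, -0.20702082]), 'torque': array([-0.00962226, -0.02376484, -0.03283317]), 'opening': 1.000462876944617}
```

View pics/top0.png

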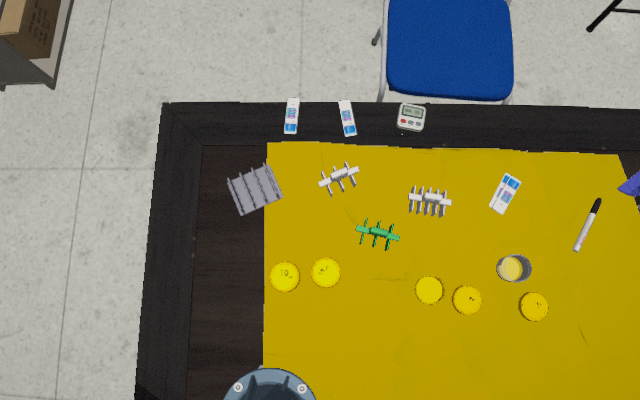

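View pics/side0.png

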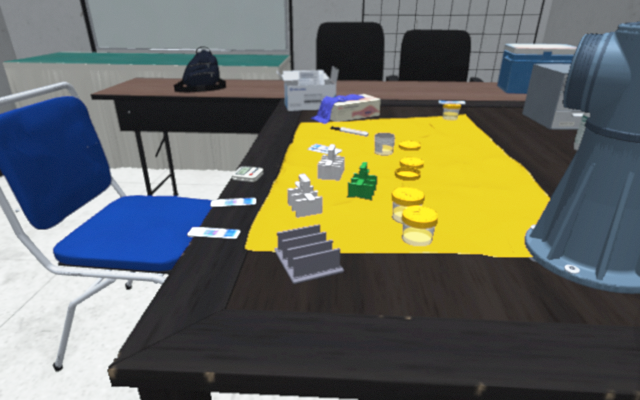

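The top view shows the rack at (255,190), a white comb at (340,178) that looks like three fins, a white comb at (430,201) that looks like five, and the green look-alike at (378,234). By the description I choose (340,178). Next is a close crop to check that, with measurements of all three.

Run:
```python
from h import *
c=np.load("top0.npy",allow_pickle=True).item()
save(c,"pics/crop1.png",(220,150,460,250),3.3)
im=c["color"];hsv=cv2.cvtColor(im,cv2.COLOR_RGB2HSV)
w=((hsv[...,1]<60)&(hsv[...,2]>140)).astype(np.uint8)
for nm,(x0,y0,x1,y1) in dict(three=(312,155,365,200),five=(400,180,456,222)).items():
    m=np.zeros_like(w);m[y0:y1,x0:x1]=w[y0:y1,x0:x1]
    n,l,s,ce=cv2.connectedComponentsWithStats(m);i=1+s[1:,4].argmax();print(nm,s[i],ce[i],onz(c,*ce[i],.05))
    sc=int(s[i,4])
g=(hsv[...,1]<60)&(hsv[...,2]>60);m=np.zeros_like(w);m[155:222,220:295]=g[155:222,220:295]
cv2.imwrite("pics/rackmask.png",m*255)
n,l,s,ce=cv2.connectedComponentsWithStats(m);i=1+s[1:,4].argmax();print(s[i],ce[i])
ct=max(cv2.findContours(m,0,2)[0],key=cv2.contourArea);r=cv2.minAreaRect(ct);print(r)
for p in cv2.boxPoints(r):print(p,onz(c,*p,.006),onz(c,*p,.044))
for u,v in((340,178),(430,201),(255,190),(378,234)):print(u,v,onz(c,u,v,.05))
```

```text
three [330 161  29  23 221] [344.36651584 171.57013575] [ 0.54905783 -0.16312064  0.05      ]
five [425 188  27  27 231] [438.22510823 197.98268398] [ 0.4883772  -0.37764488  0.05      ]
[ 227  162   56   54 1751] [254.03083952 189.10679612]
((253.85206604003906, 188.14498901367188), (41.230770111083984, 46.846153259277344), 67.38013458251953)
[224.30176 178.12428] [0.54344245 0.12668894 0.006     ] [0.53308017 0.11621218 0.044     ]
[267.54437 160.10652] [0.58979313 0.02288085 0.006     ] [0.57750367 0.01672026 0.044     ]
[283.40237 198.1657 ] [ 0.49470863 -0.01917158  0.006     ] [ 0.48637263 -0.0235837   0.044     ]
[240.15976 216.18346] [0.45003547 0.08253824 0.006     ] [0.44355691 0.0738972  0.044     ]
340 178 [ 0.53359538 -0.15305273  0.05      ]
430 201 [ 0.48117589 -0.35833311  0.05      ]
255 190 [0.50368831 0.04162376 0.05      ]
378 234 [ 0.40490752 -0.23804273  0.05      ]
```

View pics/crop1.png

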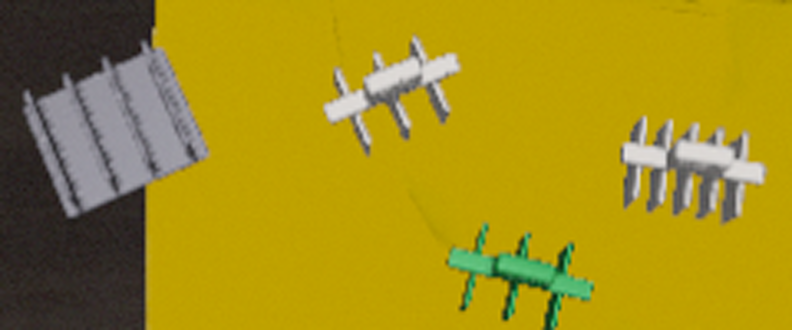

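The crop confirms it: the comb at (340,178) has three fins, (430,201) has five, and the green one is to be avoided. The rack is at (255,190). Next I plan a look from above with the wrist camera.

```bash
cat >> h.py <<'E'
def plan(P,yaw=None):
    "needed shift in tool mm (after the turn), and turn; yaw of tool y in deg mod 180"
    o=ctrl.get_obs();M=rot(o["eef_rot"]);y=np.degrees(np.arctan2(M[1,1],M[0,1]));t=0
    if yaw is not None:
        t=-np.radians((yaw-y+90)%180-90);M=M@R.from_rotvec([0,0,t]).as_matrix()
    print("yaw",y.round(2),"turn",round(t,4),"shift mm",(M.T@(np.array(P)-o["eef_pos"])*1000).round(1),"tilt",M[:,2].round(4),"q",o["q"].round(2),"t",o["time_s"])
E
python3 - <<'E'
from h import *
c=snap("wrist");print(np.round(c["T_tool_cam"],3),c["camera_matrix"][0],c["k1"])
t=np.load("top0.npy",allow_pickle=True).item()
a=onz(t,318.8,183.9,.05);b=onz(t,359.1,169.4,.05);d=b-a;print(a,b,np.linalg.norm(d),(a+b)/2,"yaw comb x",np.degrees(np.arctan2(d[1],d[0]))+90,"grip",onz(t,339.4,173.6,.08))
plan([.52,-.06,.33],20)
E
```

```text
[[ 0.001  0.953  0.304  0.077]
 [ 1.    -0.001 -0.    -0.   ]
 [ 0.     0.304 -0.953 -0.143]
 [ 0.     0.     0.     1.   ]] [288.12569472   0.         323.00046542] -0.04506308956722671
[ 0.51919747 -0.10447425  0.05      ] [ 0.55456539 -0.197198    0.05      ] 0.09924002902124376 [ 0.53688143 -0.15083613  0.05      ] yaw comb x 20.87851436201919 grip [ 0.53547864 -0.15075133  0.08      ]
yaw 66.87 turn 0.818 shift mm [-653.7   75.2  -99. ] tilt [-7.0e-04 -1.1e-03 -1.0e+00] q [ 0.96  0.18  1.61 -0.    1.35 -0.21] t 0.15
```

arm_command(plan=[0,0,0,0.15,0,0,0,0.15,0,0,0,0.15,0,0,0,0.15,0,0,0,0.15,0,0,0,0.068,-47,5.4,-7,0,-47,5.4,-7,0,-47,5.4,-7,0,-47,5.4,-7,0,-47,5.4,-7,0,-47,5.4,-7,0,-47,5.4,-7,0,-47,5.4,-7,0,-47,5.4,-7,0,-47,5.4,-7,0,-47,5.4,-7,0,-47,5.4,-7,0,-47,5.4,-7,0,-43,5,-7,0])

```text
time_s: 2.15
eef_pos: [0.5207, -0.0623, 0.3293]
eef_rot: [-0.0, 0.574, 0.819, -0.0]
wrist_force: [0.6, 0.1, 0.5]
opening: 1.002
```

arm_command(plan=[0,0,0,0,0,0,0,0,0,0,0,0])

```text
time_s: 2.45
eef_pos: [0.5196, -0.0592, 0.3288]
eef_rot: [-0.001, 0.573, 0.819, -0.0]
wrist_force: [-0.4, 0.3, -0.0]
opening: 1.002
```

Run:
```python
from h import *
c=snap("wrist");np.save("w1.npy",c,allow_pickle=True);save(c,"pics/w1.png")
print(c["e"],proj(c,[.536,-.151,.08]),proj(c,[.52,.053,.006]));plan([.52,-.06,.33],20)
```

```text
[0.49417713 0.01311863 0.47137436] (np.float64(311.72420824026483), np.float64(222.0245318964261)) (np.float64(348.3596754532784), np.float64(82.82594679120227))
yaw 20.07 turn 0.0013 shift mm [-1.2 -0.  -1.1] tilt [-8.e-04  5.e-04 -1.e+00] q [-0.34 -0.    1.61  0.    1.54 -0.69] t 2.5
```

View pics/w1.png

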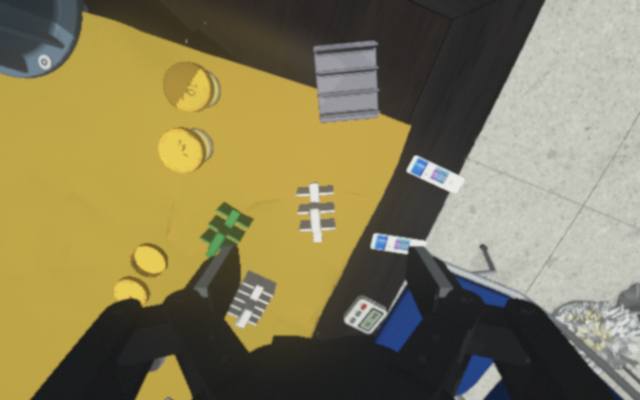

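Run:
```python
from h import *
c=np.load("w1.npy",allow_pickle=True).item();im=c["color"][:,:,::-1]
a=cv2.resize(im[32:130,308:388],None,fx=5,fy=5,interpolation=cv2.INTER_CUBIC)
b=cv2.resize(im[172:250,290:345],None,fx=6,fy=6,interpolation=cv2.INTER_CUBIC)
o=np.zeros((490,730,3),np.uint8);o[:a.shape[0],:400]=a;o[:b.shape[0],400:730]=b;cv2.imwrite("pics/w1c.png",o)
hsv=cv2.cvtColor(c["color"],cv2.COLOR_RGB2HSV)
w=((hsv[...,1]<50)&(hsv[...,2]>185)).astype(np.uint8);m=np.zeros_like(w);m[172:250,290:345]=w[172:250,290:345]
ct=max(cv2.findContours(m,0,1)[0],key=cv2.contourArea);r=cv2.minAreaRect(ct);print("bar",r,cv2.contourArea(ct))
```

```text
bar ((319.8525085449219, 223.58026123046875), (29.155731201171875, 36.281654357910156), 27.758541107177734) 288.0
```

View pics/w1c.png

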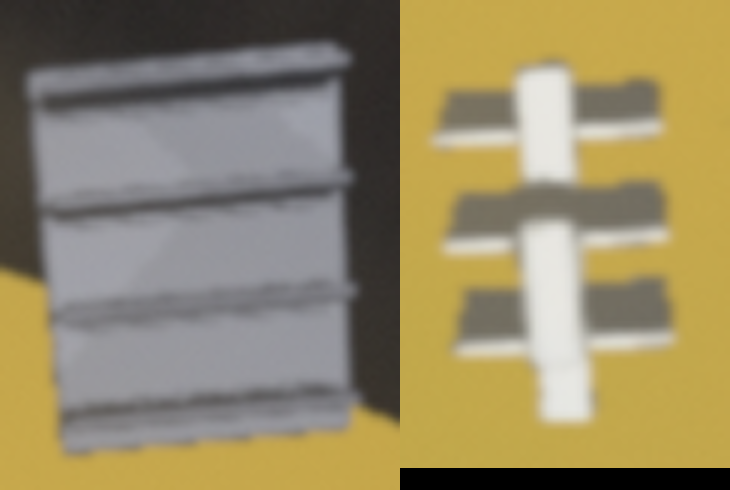

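Run:
```python
from h import *
c=np.load("w1.npy",allow_pickle=True).item()
f=lambda u,v,z,s,x0,y0:onz(c,(u+.5)/s-.5+x0,(v+.5)/s-.5+y0,z)
A=lambda u,v,z:f(u,v,z,5,308,32)
B=lambda u,v,z:f(u-400,v,z,6,290,172)
L=np.array([A(*p,.044) for p in((28,75),(42,207),(52,318),(62,412))]);Rr=np.array([A(*p,.044) for p in((350,57),(352,177),(355,290),(358,398))])
print(L.round(4),Rr.round(4),np.linalg.norm(Rr-L,axis=1),[np.linalg.norm(np.diff(x,axis=0),axis=1).round(4) for x in(L,Rr)])
an=lambda d:np.degrees(np.arctan2(d[1],d[0]))
print("fins",[an(r-l).round(1) for l,r in zip(L,Rr)],"rows",an(L[0]-L[3])-90,an(Rr[0]-Rr[3])-90,"centre fins",(L+Rr).mean(0)/2,((L+Rr)[1:3]).mean(0)/2)
p,q=A(64,452,.006),A(350,428,.006);print("plate edge",np.linalg.norm(q-p),an(q-p),(p+q)/2)
y=np.array([-(q-p)[1],(q-p)[0],0]);print("centre from plate",(p+q)/2+.056*y/np.linalg.norm(y))
t=(B(516,68,.05)+B(570,65,.05))/2;b=(B(541,422,.05)+B(593,418,.05))/2;print("bar",np.linalg.norm(t-b),an(t-b)-90,(t+b)/2)
t=(B(522,222,.08)+B(580,218,.08))/2;b=(B(530,364,.08)+B(588,360,.08))/2;print("grip",np.linalg.norm(t-b),an(t-b)-90,(t+b)/2)
```

```text
[[ 0.4562  0.0767  0.044 ]
 [ 0.4711  0.0463  0.044 ]
 [ 0.4837  0.0196  0.044 ]
 [ 0.4952 -0.0037  0.044 ]] [[0.5363 0.1111 0.044 ]
 [0.5487 0.0832 0.044 ]
 [0.5611 0.0562 0.044 ]
 [0.5735 0.0293 0.044 ]] [0.08716958 0.08587067 0.08556689 0.08498182] [array([0.0339, 0.0295, 0.0259]), array([0.0305, 0.0298, 0.0295])]
fins [np.float64(23.2), np.float64(25.5), np.float64(25.3), np.float64(22.9)] rows 25.84732427888045 24.435510712071647 centre fins [0.51571887 0.05234549 0.044     ] [0.51615232 0.05132348 0.044     ]
plate edge 0.09012910331943928 24.901866220300374 [0.54087797 0.00252032 0.006     ]
centre from plate [0.51729831 0.05331402 0.006     ]
bar 0.09926681795258559 23.253142183228434 [ 0.5397118  -0.14727778  0.05      ]
grip 0.037659416888965055 22.605714182953136 [ 0.54016391 -0.14645983  0.08      ]
```

Run:
```python
from h import *
plan([.539,-.148,.16],23)
```

```text
yaw 20.07 turn -0.0511 shift mm [-89.8 -16.9 168.8] tilt [-8.e-04  5.e-04 -1.e+00] q [-0.34 -0.    1.61  0.    1.54 -0.69] t 2.5
```

arm_command(plan=[0,0,0,-0.051,-22,-4,20,0,-22,-4,30,0,-22,-4,35,0,-20,-4,35,0,-4,-1,30,0,0,0,19,0,0,0,0,0,0,0,0,0])

```text
time_s: 3.4
eef_pos: [0.5397, -0.1485, 0.1608]
eef_rot: [-0.0, 0.552, 0.834, 0.0]
wrist_force: [-0.7, -0.5, 0.5]
opening: 0.999
```

Run:
```python
from h import *
c=snap("wrist");np.save("w2.npy",c,allow_pickle=True)
print(proj(c,[.539,-.148,.08]));plan([.539,-.148,.05],23);x,y=map(int,proj(c,[.539,-.148,.06]))
print(x,y);save(c,"pics/w2.png",(x-100,y-100,x+100,y+100),3)
```

```text
(np.float64(321.6579780922465), np.float64(198.98260069546507))
yaw 23.0 turn -0.0 shift mm [  1.6  -1.  111.8] tilt [ 1.8e-03 -9.0e-04 -1.0e+00] q [-0.48  0.22  1.71  0.    1.21 -0.88] t 3.45
321 191
```

View pics/w2.png

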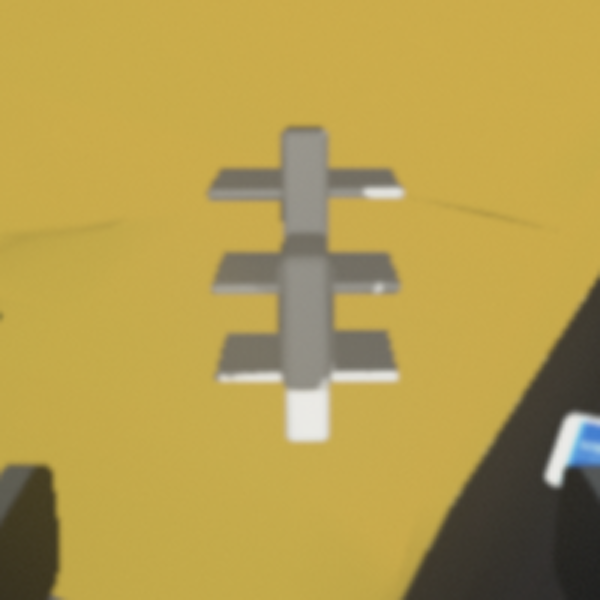

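The comb is straight up and down in the crop, with the grip top at about (305,320). Computing its position from the grip and bar edges.

Run:
```python
from h import *
c=np.load("w2.npy",allow_pickle=True).item()
B=lambda u,v,z:onz(c,(u+.5)/3-.5+221,(v+.5)/3-.5+91,z)
an=lambda d:np.degrees(np.arctan2(d[1],d[0]))
t=B(305.5,133,.05);b=B(308,441,.05);print("bar",np.linalg.norm(t-b),an(t-b)-90,(t+b)/2)
t=B(307,255,.08);b=B(304.5,388,.08);g=(t+b)/2;print("grip",np.linalg.norm(t-b),an(t-b)-90,g, np.linalg.norm(B(280.5,320,.08)-B(331,320,.08)))
plan([g[0],g[1],.05],23)
```

```text
bar 0.09836562646041046 23.50259888466104 [ 0.54022812 -0.1482532   0.05      ]
grip 0.038272928476285176 22.014760140278923 [ 0.53948659 -0.14723008  0.08      ] 0.013756771471705473
yaw 23.0 turn -0.0 shift mm [  2.1  -0.2 111.8] tilt [ 1.8e-03 -9.0e-04 -1.0e+00] q [-0.48  0.22  1.71  0.    1.21 -0.88] t 3.45
```

arm_command(plan=[1.5,0,20,0,0,0,25,0,0,0,25,0,0,0,20,0,0,0,13,0,0,0,8,0,0,0,0,0,0,0,0,0])

```text
time_s: 4.25
eef_pos: [0.5399, -0.1485, 0.0504]
eef_rot: [0.001, 0.552, 0.834, 0.0]
wrist_force: [0.6, -0.0, -0.0]
opening: 1.002
```

arm_command(plan=[0,0,0,0,0,0,0,0,0,0,0,0,0,0,0,0,0,0,0,0,0,0,0,0,0,0,0,0,0,0,0,0], grip=0)

```text
time_s: 5.05
eef_pos: [0.5393, -0.1484, 0.0495]
eef_rot: [0.0, 0.553, 0.833, 0.0]
wrist_force: [0.2, 0.5, 3.3]
opening: 0.153
```

arm_command(plan=[0,0,0,0,0,0,0,0,0,0,0,0])

```text
time_s: 5.35
eef_pos: [0.5393, -0.1484, 0.0496]
eef_rot: [0.0, 0.553, 0.834, 0.0]
wrist_force: [-0.3, -0.5, 4.7]
opening: 0.155
```

arm_command(plan=[0,0,-8,0,0,0,-20,0,0,0,-30,0,0,0,-30,0,0,0,-20,0,0,0,-5,0,0,0,0,0,0,0,0,0])

```text
time_s: 6.15
eef_pos: [0.5381, -0.1477, 0.1608]
eef_rot: [-0.001, 0.553, 0.833, -0.0]
wrist_force: [-0.6, 0.0, -1.3]
opening: 0.159
```

Run:
```python
from h import *
plan([.5163,.0522,.16],24.7);print(ctrl.get_obs()["wrist_force"])
```

```text
yaw 22.92 turn -0.0311 shift mm [190.7  63.8   1.1] tilt [-0.0023  0.0012 -1.    ] q [-0.48  0.22  1.71 -0.    1.21 -0.88] t 6.15
[-0.59273587  0.00604819 -1.25708469]
```

arm_command(plan=[0,0,0,-0.031,10,3,0,0,20,7,0,0,30,10,0,0,30,10,0,0,30,10,0,0,30,10,0,0,23,8,0,0,12,4,0,0,5,2,0,0,0,0,0,0,0,0,0,0,0,0,0,0])

```text
time_s: 7.45
eef_pos: [0.518, 0.0502, 0.1622]
eef_rot: [0.0, 0.54, 0.842, -0.0]
wrist_force: [0.1, -0.4, -1.2]
opening: 0.153
```

Run:
```python
from h import *
plan([.5163,.0522,.16],24.7)
o=[]
for n in("wrist","side","top"):
    c=snap(n);np.save(n+"3.npy",c,allow_pickle=True)
    x,y=map(int,proj(c,[.516,.052,.07]));print(n,x,y)
    if n=="wrist": x0,y0,w,h,k=x-100,max(y-110,0),200,220,2.5
    else: x0,y0,w,h,k=x-45,y-60,90,110,5
    print(x0,y0,k);im=cv2.resize(c["color"][y0:y0+h,x0:x0+w,::-1],None,fx=k,fy=k,interpolation=cv2.INTER_CUBIC)
    if n=="wrist":cv2.imwrite("pics/w3.png",im)
    else:
        cv2.imwrite("pics/%s3.png"%n,im)
```

```text
yaw 24.62 turn -0.0014 shift mm [ 2.5 -0.7  2.2] tilt [-0.e+00 -2.e-04 -1.e+00] q [-0.13  0.13  1.81 -0.    1.2  -0.56] t 7.45
wrist 321 192
221 82 2.5
side 306 226
261 166 5
top 249 182
204 122 5
```

View pics/w3.png

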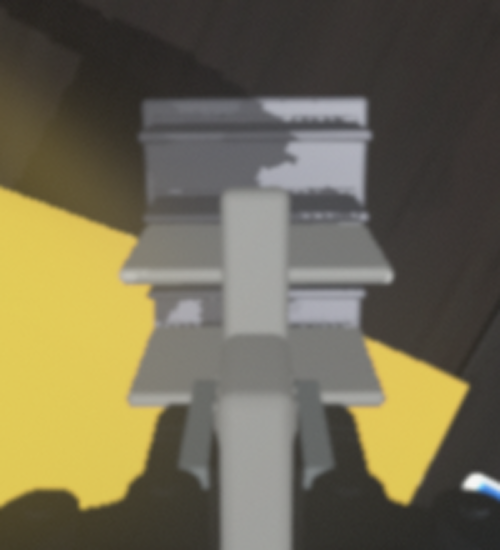

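View pics/side3.png

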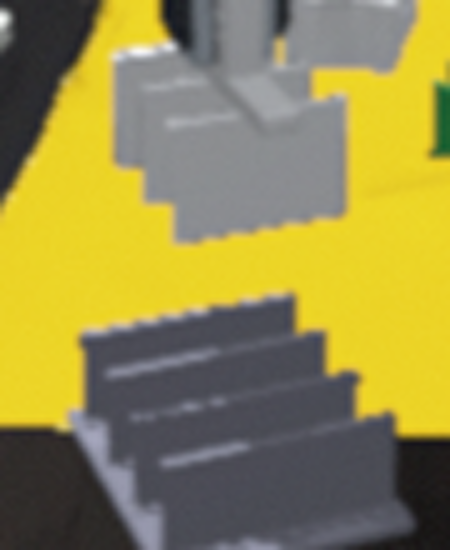

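The wrist view shows the comb aligned with the rack. The rack's +y plate edge is at (143..367,98), its fin tops at rows 134, 216 and 292, and the comb's first fin runs from row 225 (bottom) to 275 (top). Computing positions.

Run:
```python
from h import *
c=np.load("wrist3.npy",allow_pickle=True).item()
B=lambda u,v,z:onz(c,(u+.5)/2.5-.5+221,(v+.5)/2.5-.5+82,z)
an=lambda d:np.degrees(np.arctan2(d[1],d[0]))
o=ctrl.get_obs();M=rot(o["eef_rot"]);p=o["eef_pos"];dz=p[2]-.0495
for n,l,r,z in(("plate",(143,101),(367,98),.006),("fin45",(140,135),(371,133),.044),("fin15",(146,217),(368,215),.044),("fin-15",(148,293),(365,291),.044),
  ("comb30 top",(121,280),(392,280),dz+.042),("comb30 bot",(143,225),(370,224),dz),("comb0 top",(129,402),(384,402),dz+.042)):
    a,b=B(*l,z),B(*r,z);m=(a+b)/2;print(n,"len",np.linalg.norm(a-b).round(4),"yaw",an(b-a).round(2),m.round(4),"tool xy mm",((M.T@(m-p))*1000).round(1))
print(o["eef_pos"])
s=np.load("side3.npy",allow_pickle=True).item()
S=lambda u,v,z:onz(s,(u+.5)/5-.5+261,(v+.5)/5-.5+166,z)
# fin tops right/left ends
for n,l,r,z in(("s45",(162,463),(395,415),.044),("s15",(130,418),(357,375),.044),("s-15",(105,374),(325,334),.044),("s-45",(82,336),(294,296),.044),("c30bot",(176,243),(345,214),dz)):
    a,b=S(*l,z),S(*r,z);m=(a+b)/2;print(n,np.linalg.norm(a-b).round(4),an(b-a).round(2),m.round(4),"tool",((M.T@(m-p))*1000).round(1))
```

```text
plate len 0.0907 yaw 25.43 [0.4941 0.1028 0.006 ] tool xy mm [ 57.6   0.2 156.3]
fin45 len 0.0827 yaw 25.17 [0.4983 0.0942 0.044 ] tool xy mm [ 48.    0.4 118.3]
fin15 len 0.0822 yaw 25.21 [0.5113 0.0671 0.044 ] tool xy mm [ 18.    1.  118.3]
fin-15 len 0.083 yaw 25.25 [0.5236 0.0401 0.044 ] tool xy mm [-11.7   0.8 118.3]
comb30 top len 0.0593 yaw 24.69 [0.5067 0.0767 0.1548] tool xy mm [28.5  0.8  7.5]
comb30 bot len 0.0621 yaw 24.94 [0.5057 0.0789 0.1128] tool xy mm [31.   0.8 49.5]
comb0 top len 0.0591 yaw 24.69 [0.5191 0.0497 0.1548] tool xy mm [-1.1  0.8  7.5]
[0.51793369 0.05039965 0.16228858]
s45 0.0824 -155.83 [0.4959 0.0957 0.044 ] tool [ 50.4  -1.2 118.3]
s15 0.0822 -156.63 [0.5095 0.07   0.044 ] tool [ 21.4   0.5 118.3]
s-15 0.0821 -156.63 [0.5217 0.0423 0.044 ] tool [-8.900e+00  1.000e-01  1.183e+02]
s-45 0.0821 -155.21 [0.5339 0.0158 0.044 ] tool [-3.810e+01  1.000e-01  1.183e+02]
c30bot 0.0584 -155.68 [0.5033 0.0779 0.1128] tool [31.1 -1.8 49.5]
```

arm_command(plan=[3.5,0,0,-0.01,0,0,10,0,0,0,20,0,0,0,20,0,0,0,15,0,0,0,12,0,0,0,10,0,0,0,5,0,0,0,0,0,0,0,0,0])

```text
time_s: 8.6
eef_pos: [0.5168, 0.0543, 0.0707]
eef_rot: [0.0, 0.535, 0.845, 0.0]
wrist_force: [0.3, -0.8, -1.5]
opening: 0.154
```

Run:
```python
from h import *
plan([.5163,.0522,.0555],25.2);print(ctrl.get_obs()["wrist_force"])
for n,k in(("wrist",2.5),("side",5)):
    c=snap(n);np.save(n+"4.npy",c,allow_pickle=True)
    x,y=map(int,proj(c,[.516,.052,.04]))
    x0,y0,w,h=(x-90,max(y-110,0),180,160) if n=="wrist" else (x-45,y-55,90,100)
    print(n,x0,y0);im=cv2.resize(c["color"][y0:y0+h,x0:x0+w,::-1],None,fx=k,fy=k,interpolation=cv2.INTER_CUBIC)
    if n=="wrist":a=im
    else:
        o=np.zeros((500,800,3),np.uint8);o[:350,:350]=cv2.resize(a[:350],None,fx=1,fy=1)[:350,50:400];o[:,350:]=im;cv2.imwrite("pics/c4.png",o)
```

```text
yaw 25.27 turn 0.0012 shift mm [-1.7 -1.3 15.2] tilt [ 8.e-04 -1.e-04 -1.e+00] q [-0.12  0.27  1.86  0.    1.01 -0.57] t 8.6
[ 0.26900721 -0.82437742 -1.52260507]
wrist 229 117
side 261 186
```

View pics/c4.png

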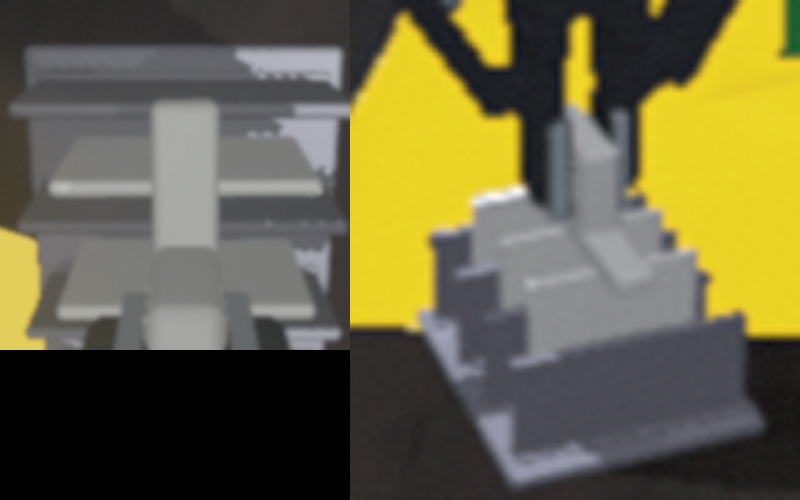

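The fins are in the three lanes. In the left half, rack fin tops are at rows 108, 228 and 331 and comb fin tops at rows 187 and 311. Checking centring before the last drop.

Run:
```python
from h import *
c=np.load("wrist4.npy",allow_pickle=True).item()
B=lambda u,v,z:onz(c,(u+50.5)/2.5-.5+229,(v+.5)/2.5-.5+117,z)
an=lambda d:np.degrees(np.arctan2(d[1],d[0]))
o=ctrl.get_obs();M=rot(o["eef_rot"]);p=o["eef_pos"];dz=p[2]-.0495
T=lambda m:((M.T@(m-p))*1000).round(1)
for n,l,r,z in(("plate56",(27,48),(342,48),.006),("fin15",(18,228),(346,226),.044),("comb30",(50,188),(322,187),dz+.042),("comb0",(58,312),(315,311),dz+.042)):
    a,b=B(*l,z),B(*r,z);print(n,np.linalg.norm(a-b).round(4),an(b-a).round(2),T((a+b)/2))
print("fin45",T(B(10,107,.044)),"fin-15",T(B(28,331,.044)))
s=np.load("side4.npy",allow_pickle=True).item()
S=lambda u,v,z:onz(s,(u-349.5)/5-.5+261,(v+.5)/5-.5+186,z)
print("side: rack fin45",T(S(514,366,.044)),T(S(744,317,.044)),"fin15 L",T(S(486,318,.044)),"fin-15 L",T(S(457,272,.044)),"fin-45 L",T(S(433,235,.044)))
print("comb30 top",T(S(527,288,dz+.042)),T(S(695,255,dz+.042)),"comb0 L",T(S(500,245,dz+.042)),"R",T(S(662,213,dz+.042)),"comb-30 L",T(S(473,202,dz+.042)))
```

```text
plate56 0.0898 25.33 [53.8 -0.  65. ]
fin15 0.0824 25.7 [13.6 -0.6 27. ]
comb30 0.0593 25.55 [30.1  0.4  7.5]
comb0 0.0594 25.57 [0.1 0.6 7.5]
fin45 [ 44.1 -41.5  27. ] fin-15 [-15.7 -41.2  27. ]
side: rack fin45 [47.6 39.7 27.1] [ 48.3 -41.8  26.9] fin15 L [16.9 39.1 27.1] fin-15 L [-15.2  39.1  27.1] fin-45 L [-42.9  39.3  27.1]
comb30 top [34.  30.1  7.5] [ 34.9 -29.3   7.4] comb0 L [ 4.5 29.4  7.5] R [  4.5 -30.    7.5] comb-30 L [-27.2  28.7   7.6]
```

Both views say the rack lies about 1.5 mm in -x and 1 mm in -y of the comb. I correct that and lower.

arm_command(plan=[-1.5,-1,0,0,0,0,5,0,0,0,5,0,0,0,3,0,0,0,1,0,0,0,0,0,0,0,0,0])

```text
time_s: 9.4
eef_pos: [0.5162, 0.0526, 0.0563]
eef_rot: [0.0, 0.535, 0.845, 0.0]
wrist_force: [0.5, 0.5, -0.7]
opening: 0.155
```

arm_command(plan=[0,0,0.5,0,0,0,0.5,0,0,0,0,0,0,0,0,0])

```text
time_s: 9.8
eef_pos: [0.5163, 0.0525, 0.0555]
eef_rot: [0.0, 0.535, 0.845, 0.0]
wrist_force: [-0.7, -0.6, 1.9]
opening: 0.151
```

Light contact at the expected height. Releasing.

arm_command(plan=[0,0,0,0,0,0,0,0,0,0,0,0,0,0,0,0,0,0,0,0,0,0,0,0], grip=0.6)

```text
time_s: 10.4
eef_pos: [0.5161, 0.0525, 0.0553]
eef_rot: [-0.0, 0.535, 0.845, -0.0]
wrist_force: [-0.6, -1.1, 0.0]
opening: 0.598
```

arm_command(plan=[0,0,-8,0,0,0,-15,0,0,0,-20,0,0,0,-30,0,0,0,-30,0,0,0,-25,0,-20,0,-10,0,-30,0,0,0,0,0,0,0,0,0,0,0,0,0,0,0])

```text
time_s: 11.5
eef_pos: [0.5369, 0.0079, 0.1931]
eef_rot: [-0.0, 0.535, 0.845, -0.0]
wrist_force: [0.1, 0.2, 0.8]
opening: 0.598
```

Run:
```python
from h import *
print(ctrl.get_obs()["eef_pos"])
for n,k in(("wrist",2.5),("side",4.4)):
    c=snap(n);np.save(n+"5.npy",c,allow_pickle=True)
    x,y=map(int,proj(c,[.516,.052,.04]))
    x0,y0,w,h=(x-80,max(y-90,0),160,200) if n=="wrist" else (x-45,y-55,90,100)
    print(n,x0,y0);im=cv2.resize(c["color"][y0:y0+h,x0:x0+w,::-1],None,fx=k,fy=k,interpolation=cv2.INTER_CUBIC)
    if n=="wrist":a=im
    else:
        o=np.zeros((500,800,3),np.uint8);o[:a.shape[0],:400]=a[:,:400];o[:im.shape[0],400:400+im.shape[1]]=im;cv2.imwrite("pics/c5.png",o)
```

```text
[0.5368734  0.00785215 0.19312545]
wrist 242 40
side 261 186
```

View pics/c5.png

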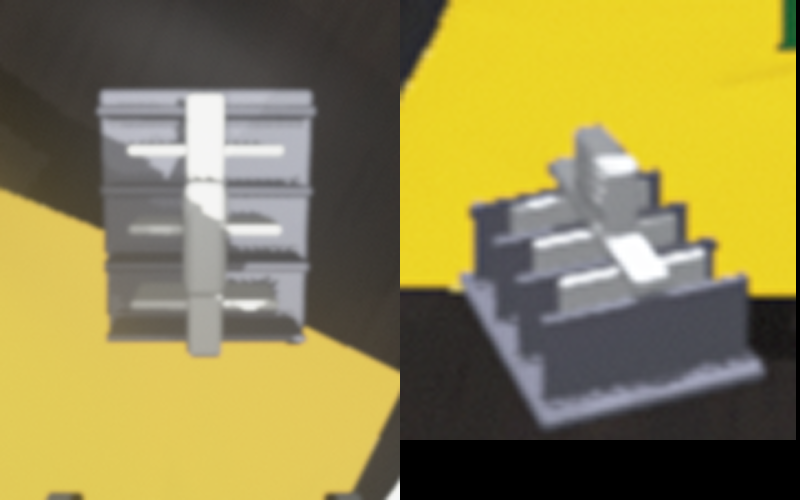

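Run:
```python
from h import *
c=np.load("wrist5.npy",allow_pickle=True).item()
o=ctrl.get_obs();M=rot(o["eef_rot"]);p=o["eef_pos"]
def T(n,l,r,v,z,off):
    a,b=[M.T@(onz(c,(u+.5)/2.5-.5+242,(v+.5)/2.5-.5+40,z)-p)*1000 for u in(l,r)];m=(a+b)/2;print(n,np.linalg.norm(a-b).round(1),"centre x,y",(m[0]-off).round(1),m[1].round(1))
T("rack45",98,314,111,.044,45);T("rack15",102,312,189,.044,15);T("rack-15",104,310,266,.044,-15)
T("comb30",127,284,150,.048,30);T("comb0",129,282,230,.048,0);T("comb-30",131,280,303,.048,-30)
```

```text
rack45 82.5 centre x,y 48.1 1.5
rack15 82.5 centre x,y 49.1 1.9
rack-15 83.4 centre x,y 48.9 2.0
comb30 59.9 centre x,y 48.7 1.3
comb0 60.2 centre x,y 48.6 1.3
comb-30 60.3 centre x,y 49.5 1.4
```

The comb is centred within about 1 mm along both axes, upright and seated, and nothing is touching it. Handing in.

```bash
python3 -c "
from bench import ctrl
print(ctrl.hand_in(),ctrl.get_obs()['time_s'])"
```

```text
the job is handed in; nothing more can be done
the job is handed in; nothing more can be done
```

The three-fin white comb is now standing in the rack with one fin in each lane, and the job was handed in at about 11.6 s. I gripped it from above, lined it up over the rack, corrected it by 1.5 mm and 1 mm partway down, lowered it until it touched lightly (about 3 N) and released it.

- **Final position:** The last wrist picture puts the comb's centre within about 1 mm of the rack's, both across and along the lanes. The fin tops measure 60 mm long at the height expected when seated, and the grip height also matched that. The side view shows the comb upright with the gripper clear of it.
- **Disagreements:** Before the drop, the wrist and side cameras differed by about 1–3 mm in absolute position. Both gave the same direction of correction, and I used a value between the two.
- **Other objects:** I did not touch the five-fin comb or the green look-alike, but I did not photograph the five-fin comb again at the end.

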